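Index the three-stone bench hone to its fine stone and latch it

TASK

The knife blank is ready for the fine stone: turn the drum of the green bench hone until the white stone lies level on top and the detent has clicked in, then push the red-knobbed latch at the end of the drum fully home into its notch so that the drum is locked. Leave everything else on the bench where it is.

Things in the scene. Friction and masses are not known exactly. Their poses are not given: they have to be found in the camera images.
- hone: Fixed bench hone: green tray 160 x 300 mm, 22 mm high, a pillar at each end (52 mm wide, up to 102 mm above the bench, at y = +-120 to +-135 mm) carrying a drum on a level axle. Origin: centre of its underside. Its y axis runs along the axle: black hand knob (42 mm across, outer end at y = +163 mm) at the +y end, index latch at the -y end.
- axle (a point): Middle of the drum's axle, 80 mm above the hone's origin, axes as the hone's. The drum carries three stones at 120 degrees round it, each 200 mm long (y -100 to +100), 50 wide and 25 thick: white (fine), brown (medium), dark grey (coarse). Their working faces are 44 mm from the axle, their corners 51 mm; the steel discs beyond their ends reach 45 mm.
- fine_face (a point): Centre of the white stone's working face, on the drum; its z axis is that face's outward normal (up when white is on top). Between neighbouring stones is an open V groove along the drum, 52 mm wide at its mouth, bottom 29 mm from the axle, walls (the stones' long sides) 120 degrees apart, its middle 60 degrees round from each face. Fingers put in a groove from above can carry the drum round.
- drum (a joint): Drum angle, rad, positive about the hone's +y. 0: white stone on top. At 2.094 white is at the lower +x side, brown on top, dark at the lower -x side. Starts from about 1 to 2.3, at a stop or part turned. Turns both ways without end, friction about 0.1 N m, stays where left; a spring detent at 0 and every 2.094 draws it in over the last 0.1 rad and takes 0.3 N m to leave.
- latch (a joint): Index latch angle, rad. 0: upright, fully home, its tongue in a notch of the drum's end disc. Positive: leaning out, away from the drum (to the hone's -y). Starts at 0.3 to 0.48, end stop 0.55. Stays where left; 1 to 2 N at its knob swings it. The tongue enters only with a stone level on top (within 0.05 rad); else it strikes the disc at about 0.15.
- latch_knob (a point): Centre of the outer end of the latch's red knob (24 mm across, 10 mm deep, its axis the latch's y). The latch, a steel arm 16 mm wide and 6 thick, turns about a pivot at x 0, y -142, z 45 mm in the hone's frame; its top is 74 mm above the pivot, with a tongue pointing to the drum. With the latch home this point is 66 mm above the pivot and 13 mm outside it; it rises on an arc as it closes.
- knife_blank: Bystander: flat dark steel knife blank 230 x 46 x 4 mm lying by the hone. Origin: centre of its underside.
- strop: Bystander: wooden strop block 220 x 52 x 19 mm. Origin: centre of its underside.
- stone_holder: Bystander: black grip of a guided sharpener, 150 x 28 x 23 mm, with a 200 mm steel rod. Origin: underside, middle of the grip.
- wire_brush: Bystander: brush 200 x 42 x 20 mm. Origin: centre of its underside.
- rinse_bottle: Bystander: upright bottle, 60 mm across, 150 mm high. Origin: centre of its underside.
- compound_tin: Bystander: yellow tin, 84 mm across, 50 mm high. Origin: centre of its underside.
- marker: Bystander: blue marker pen 135 x 15 mm, lying. Origin: at its middle on the bench.

How it is judged (in metres and radians):
On the way, in this order (a step that is already met when the one before it is completed fails the run):
1. the white stone is level on top, held by the detent, with the latch still open (angle between fine_face's own z axis and vertical below 0.07 rad and value of joint latch above 0.2 rad), for 0.2 s.
2. the latch is fully home with the white stone on top (angle between fine_face's own z axis and vertical below 0.07 rad and value of joint latch below 0.08 rad), for 0.2 s.
At the end, for the whole second after the job is handed in: The white stone's face is on top and level within 0.07 rad (4 degrees), the drum at rest; the latch is within 0.08 rad (about 5 mm at its knob) of fully home; every other thing lies within 30 mm of where it was (all of step 2 and velocity of joint drum between -0.05 and 0.05 rad/s and distance of each of knife_blank, strop, stone_holder, wire_brush, rinse_bottle, compound_tin, marker from where it was at the start of the episode below 0.03 m); the robot touches nothing.
It fails at once if a bystander is knocked away (distance of any of knife_blank, strop, stone_holder, wire_brush, rinse_bottle, compound_tin, marker from where it was at the start of the episode above 0.03 m).
It also fails if it takes over 54 s, if anything falls off the work surface, if the arm or the gripper's body presses on something with over 40 N, if the wrist force passes 120 N, or if a joint passes its speed limit or range.

ROBOT

A 6-joint arm with a two-finger parallel gripper is mounted at the origin on the work surface. World frame = base frame: x ahead of the robot, y to its left, z up, the work surface at z = 0. Lengths are in m, angles in degrees, forces in N, time in s.
With the tool pointing down it reaches from about 0.25 to 0.725 m from the base axis. Payload 9.7 kg.
Tool frame: the origin (TCP) lies at the very end of the fingers, on their centre line; the grasp point (between the pads) lies 19 mm behind it; z points along the fingers, y is the line along which they close (so a half turn about z gives the same grasp; the last joint's range is limited). The gripper opens to 85 mm and grips with 20 to 120 N. Pads are 22 mm wide; open, the fingers measure 114 mm over their backs; the gripper's body (76 mm by 85 mm) begins 54 mm behind the grasp point. The pads swing forward as they close: fully open they stand 13 mm farther back than shut.
Start: joints at [72.422, 4.979, 10.078, 95.1, 0, 90], TCP at [0.166, 0.524, 0.231] pointing down, gripper open.
Joint ranges: [-179.16, 179.16], [-48.56, 103.87], [-65.8, 70.77], [-126.05, 130.52], [-82.76, 87.17], [-180, 180]. Speed limits (degrees/s): [127.2, 127.2, 147.25, 180, 180, 180].

INTERFACE

Orientations are given as [roll, pitch, yaw] about the fixed x, y, z axes, in that order (R = Rz(yaw) Ry(pitch) Rx(roll)).
In Python, from workcell import bot, viewer, finder gives the robot as it stands. The module is installed in compiled form; this text tells all that it offers.
- The arm moves only by the shell command python3 -m inch 'ROWS' [FORCE]. ROWS is JSON, a list that holds one entry, the list of rows, each a list of 7 numbers: the opening in per cent of the stroke, from 0 (shut) to 100 (fully open), then the shift along the tool's x, y, z in mm, then the turn, a rotation vector about the tool's x, y, z in degrees. In form: [[[grip, tx, ty, tz, ax, ay, az], ...]]. A call has 1 to 8 rows; each row shifts and turns the commanded pose from where the row before left it, along the tool's axes as they then stand; what a row does not reach is not made up. A row lasts 1/8 s, in which the tool goes at most 62.5 mm and 10.7 degrees, less where a joint would pass 70% of its speed; a pose out of reach is approached as far as the arm can. A call with a gripper value outside its range is refused whole. The fingers move at their own pace and stop on an object; FORCE is the grip in N (left out, the last holds). Time passes only in rows, so rows that do not move let the fingers close. It gives the time, the measured TCP pose, the force, the opening and the grip force at its end, in the units of the state.
- bot.get_obs(): the state, without advancing time (a new reading comes with each control period).
- viewer.camera(name): name is "side" or "top"; returns a dict with "pixels" (384x512x3 uint8, red, green, blue), "vfov" (degrees; the focal length in pixels is half the picture's height over the tangent of half this angle, whatever the lens; pixels are square), "cx", "cy" (the principal point, pixels), "k1" (the pictures are not rectified: a ray, as slopes to the right and down, at radius r is drawn at 1 + k1 r^2 times it, then the intrinsics apply), "R" (3x3) and "t" (3): a world point X has camera coordinates R X + t. Camera axes: x right, y down, z forward; pixel columns grow to the right and rows downward; lengths in m; the calibration is good to about 2 mm. A picture is of the moment at which its call begins. There is no depth.
- bot.job_done(): hands the job in; it is judged then, once.
Trained networks look in the newest picture that a camera, given by its name, has taken for a name from the list of things; names that differ only in an ending like _2 or _b are one class to them, and where a whole thing is asked for, a point or a joint stands for the part that bears it (a point fixed in the world has none). Each returns a list of dicts, best first, with "conf" (0 to 1); they miss things now and then, are a little off and sometimes report something else, mostly with a low value. They report only what shows in the picture. A call takes as long as a camera call.
- finder.outline_of(camera, thing): "pixels" (384x512 bool, what is visible of it) and "extent" ([centre column, centre row, width, height] in pixels, round what is visible of it).
- finder.mark_of(camera, thing): "position" ([column, row] in pixels: a listed point, or the origin of a listed thing).
The state is a dict: "time": time; "q": joint angles; "qd": joint speeds; "joint_efforts": joint torques, N m; "ee_pos": TCP position; "tcp_rot": TCP orientation; "wrist_force": force on the tool from outside, world axes, zero at the start; "torque": the same for the moment, N m; "opening": finger opening in m; "grasp_force": force on a finger pad.
Only numpy, scipy, OpenCV 4.12 (cv2) and the standard library are available. Lean on these libraries where they do the work, as an engineer would, in place of code of your own. Each camera call takes 0.05 s, during which the arm holds its last target. There are 200 camera calls.

## Working session

There is one attempt and no reset: what is moved stays moved. The work goes in short steps, Python scripts to look and compute and a shell command to move; the robot and the scene stay as the last step left them, time stands still between calls to the robot, and variables do not carry over. Pictures are saved under pics/ and viewed, at most 10 in all, crops included, and the job is handed in when it is done.

```bash
mkdir -p pics; cat > h.py <<'E'
import numpy as np, cv2
from workcell import bot, viewer, finder
def K(c):
    f=192/np.tan(np.radians(c["vfov"])/2); return np.array([[f,0,c["cx"]],[0,f,c["cy"]],[0,0,1.]]), np.array([c["k1"],0,0,0.])
def proj(c,X):
    k,d=K(c); return cv2.projectPoints(np.array(X,float).reshape(-1,3),cv2.Rodrigues(np.array(c["R"]))[0],np.array(c["t"],float),k,d)[0].reshape(-1,2)
def ray(c,uv):
    k,d=K(c); p=cv2.undistortPoints(np.array(uv,float).reshape(1,1,2),k,d).ravel(); R=np.array(c["R"])
    v=R.T@np.array([p[0],p[1],1]); return -R.T@np.array(c["t"]), v/np.linalg.norm(v)
def atz(c,uv,z):
    o,v=ray(c,uv); return o+v*(z-o[2])/v[2]
def tri(c1,u1,c2,u2):
    A=0;b=0;rs=[ray(c1,u1),ray(c2,u2)]
    for o,v in rs:
        P=np.eye(3)-np.outer(v,v); A=A+P; b=b+P@o
    X=np.linalg.solve(A,b); return X,[np.linalg.norm((np.eye(3)-np.outer(v,v))@(X-o)) for o,v in rs]
E
python3 - <<'E'
from h import *
np.set_printoptions(precision=3,suppress=True)
C={n:viewer.camera(n) for n in("side","top")}
for n,c in C.items():
    cv2.imwrite(f"pics/{n}0.png",cv2.cvtColor(c["pixels"],cv2.COLOR_RGB2BGR))
    print(n,c["vfov"],-np.array(c["R"]).T@c["t"])
for th in("hone","axle","fine_face","latch_knob"):
    m={}
    for n in C:
        r=finder.mark_of(n,th)[:2]; m[n]=r; print(th,n,[(np.array(x["position"]),round(x["conf"],2)) for x in r])
    if m["side"] and m["top"]: print(tri(C["side"],m["side"][0]["position"],C["top"],m["top"][0]["position"]))
print(bot.get_obs())
E
```

```text
side 54.21047507311363 [ 0.427 -0.974  0.671]
top 52.739621593654476 [ 0.387 -0.023  1.274]
hone side [(array([250.7, 222.7]), 0.59)]
hone top [(array([256.1, 200.3]), 0.62)]
(array([ 0.544, -0.   , -0.009]), [np.float64(0.0006395741209511558), np.float64(0.0006395741209511481)])
axle side [(array([249. , 198.9]), 0.76), (array([327.8, 338.5]), 0.18)]
axle top [(array([255. , 197.4]), 0.62)]
(array([0.541, 0.001, 0.078]), [np.float64(0.0015147529469662008), np.float64(0.0015147529469662344)])
fine_face side [(array([264.6, 204.1]), 0.74)]
fine_face top [(array([255.6, 185.9]), 0.94), (array([169.8, 159.1]), 0.25)]
(array([ 0.585, -0.001,  0.056]), [np.float64(0.002536056899452736), np.float64(0.002536056899452862)])
latch_knob side [(array([252.6, 225.6]), 0.55)]
latch_knob top [(array([255.3, 185.7]), 0.69), (array([312.3, 202.4]), 0.67)]
(array([ 0.572,  0.002, -0.02 ]), [np.float64(0.023047443548856055), np.float64(0.02304744354885605)])
{'time': 0.5, 'q': array([72.421,  4.98 , 10.076, 95.099, -0.001, 90.001]), 'qd': array([-0.008, -0.028,  0.029,  0.068, -0.004, -0.013]), 'joint_efforts': array([  0.001, -51.965,  46.454,   0.002,   0.   ,  -0.   ]), 'ee_pos': array([0.166, 0.524, 0.231]), 'tcp_rot': array([-179.997,    0.001,  162.42 ]), 'wrist_force': array([ 0.201, -0.909,  0.29 ]), 'torque': array([-0.02 , -0.019,  0.02 ]), 'grasp_force': 0.0, 'opening': 0.0850699802053636}
```

View pics/side0.png

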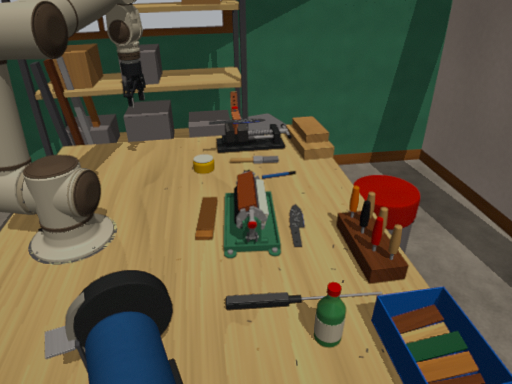

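View pics/top0.png

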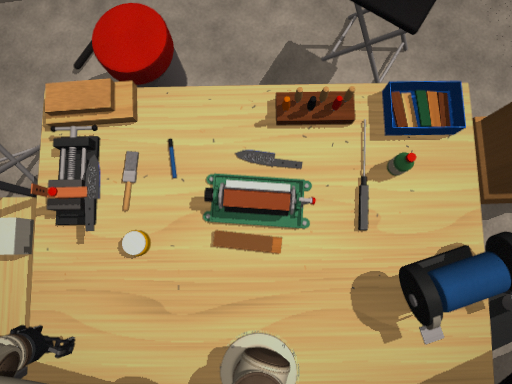

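The side view shows the hone at about (250, 222). Its brown stone is on top, white is on the far (+x) side, and the latch knob is at about (252, 226). In the top view the black hand knob is at (209, 195) and the red latch knob at (312, 201), so the hone's y axis runs roughly along world +y. I'll overlay a model to refine its yaw and the drum angle.

```bash
python3 - <<'E'
from h import *
np.set_printoptions(precision=3,suppress=True)
c=viewer.camera("top"); s=viewer.camera("side")
im=c["pixels"]; hsv=cv2.cvtColor(im,cv2.COLOR_RGB2HSV)
# red knob / black knob centres
red=(cv2.inRange(hsv,(0,170,120),(6,255,255))|cv2.inRange(hsv,(172,170,120),(180,255,255)))
red[:, :304]=0; red[:,325:]=0; red[:190]=0; red[215:]=0
yx=np.argwhere(red); r=yx.mean(0)[::-1]; print("red",r,len(yx),atz(c,r,.1))
m=finder.outline_of("top","hone"); 
print(m[0]["extent"],m[0]["conf"])
g=cv2.inRange(hsv,(50,80,40),(85,255,255)); g[:, :195]=0; g[:,320:]=0; g[:165]=0; g[240:]=0
rect=cv2.minAreaRect(np.argwhere(g)[:,::-1].astype(np.float32)); b=cv2.boxPoints(rect)
print("tray corners",np.array([atz(c,p,.022) for p in b]))
o=np.array([.543,0,0]); 
best=None
def pts(o,yaw,th):
    Y=np.radians(yaw); R=np.array([[np.cos(Y),-np.sin(Y),0],[np.sin(Y),np.cos(Y),0],[0,0,1]])
    out=[]
    for k in (0,2*np.pi/3*2): # white ; brown at th-2.094
        a=th+k; n=np.array([np.sin(a),0,np.cos(a)]); t=np.array([np.cos(a),0,-np.sin(a)])
        out.append([o+R@(np.array([0,0,.08])+.044*n+sx*.025*t+np.array([0,sy*.1,0])) for sx,sy in((1,1),(1,-1),(-1,-1),(-1,1))])
    for Z,h in((.0,.15),(.022,.15)): out.append([o+R@np.array([sx*.08,sy*h,Z]) for sx,sy in((1,1),(1,-1),(-1,-1),(-1,1))])
    return out
tiles=[]
for cc,(x0,y0,w,h) in((c,(195,165,130,75)),(s,(210,155,80,105))):
  for th in(2.0,):
    z=6 if cc is c else 5
    t=cv2.resize(cv2.cvtColor(cc["pixels"],cv2.COLOR_RGB2BGR)[y0:y0+h,x0:x0+w],None,fx=z,fy=z,interpolation=cv2.INTER_CUBIC)
    for P,col in zip(pts(o,0,th),((255,0,255),(255,255,0),(0,255,255),(0,255,255))):
        q=((proj(cc,P)-[x0,y0]+.5)*z).astype(int); cv2.polylines(t,[q],True,col,1)
    cv2.imwrite(f"pics/ov{len(tiles)}.png",t); tiles.append(t)
E
```

```text
red [313.385 200.692] 13 [ 0.527 -0.177  0.1  ]
[258.6, 199.9, 113.4, 54.5] 0.64
tray corners [[ 0.477  0.173  0.022]
 [ 0.636  0.163  0.022]
 [ 0.605 -0.186  0.022]
 [ 0.448 -0.169  0.022]]
```

View pics/ov0.png

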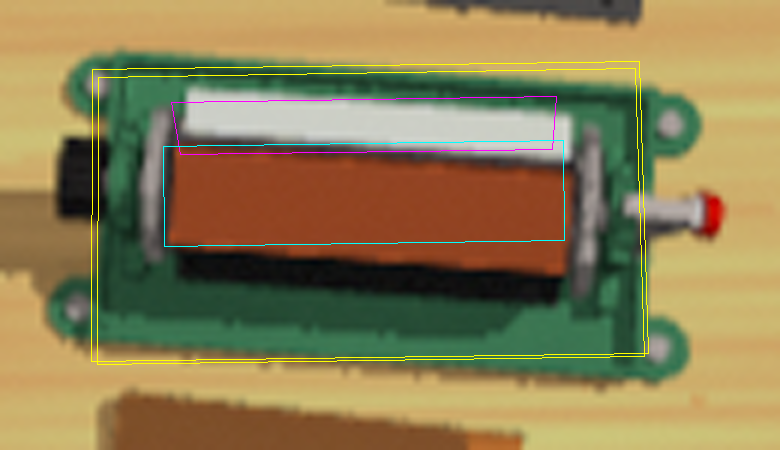

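View pics/ov1.png

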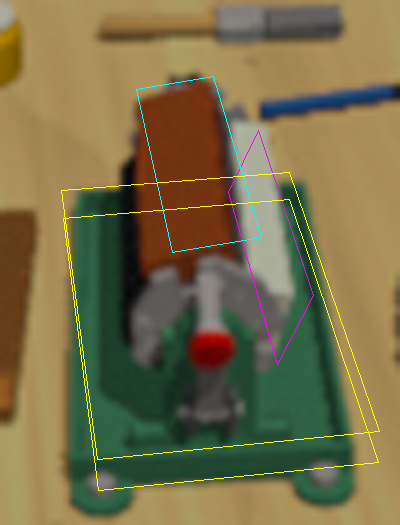

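The overlays show the hone yawed by a few degrees: the tray and drum slope down to the right in the top view. The brown stone is also turned further toward -x than I drew it. I'll fit pose, yaw and drum angle to the stone corners read off these crops.

```bash
cat > fit.py <<'E'
from h import *
from scipy.optimize import least_squares
np.set_printoptions(precision=4,suppress=True)
def Rz(y): return np.array([[np.cos(y),-np.sin(y),0],[np.sin(y),np.cos(y),0],[0,0,1]])
def stone(p,k,sx,sy):
    a=p[3]-k*2*np.pi/3; n=np.array([np.sin(a),0,np.cos(a)]); t=np.array([np.cos(a),0,-np.sin(a)])
    return np.array([p[0],p[1],0])+Rz(p[2])@(np.array([0,0,.08])+.044*n+sx*.025*t+np.array([0,sy*.1,0]))
E
python3 - <<'E'
from fit import *
c=viewer.camera("top"); s=viewer.camera("side")
T=lambda x,y:(x/6+195-.5,y/6+165-.5); S=lambda x,y:(x/5+210-.5,y/5+155-.5)
D=[(c,T(178,150),1,1,1),(c,T(575,168),1,1,-1),(c,T(567,275),1,-1,-1),(c,T(170,245),1,-1,1),
(c,T(188,88),0,1,1),(c,T(572,115),0,1,-1),(c,T(568,160),0,-1,-1),
(s,S(137,95),1,-1,1),(s,S(213,80),1,1,1),(s,S(238,262),1,1,-1),(s,S(140,278),1,-1,-1)]
# white's lower edge may be its corner; fit with and without
for use in (D,[d for d in D if d[2]==1]):
    f=lambda p:np.concatenate([proj(d[0],stone(p,*d[2:]))[0]-d[1] for d in use])
    r=least_squares(f,[.54,0,-.05,1.9],loss='soft_l1'); print(r.x,r.cost); print(f(r.x).reshape(-1,2).round(1).tolist())
# latch angle from red knob
p=r.x
for cc,uv in((c,T(712,214)),(s,S(211,350))):
    best=min(np.arange(.1,.6,.01),key=lambda a:np.linalg.norm(proj(cc,np.array([p[0],p[1],0])+Rz(p[2])@np.array([0,-.142-.011*np.cos(a)-.066*np.sin(a),.045+.066*np.cos(a)-.011*np.sin(a)]))[0]-uv))
    print("latch",best)
E
```

```text
[ 0.551  -0.0052 -0.0831  1.6195] 21.792570136145333
[[-0.7, -0.0], [-0.0, 1.5], [-0.1, -0.8], [0.2, -0.3], [1.2, 1.4], [-0.5, 1.1], [1.3, -9.8], [1.1, 2.9], [-0.5, -1.0], [-1.8, -4.7], [1.9, -0.2]]
[ 0.5387 -0.0057 -0.0788  1.906 ] 6.679307697945571
[[-0.1, -0.4], [0.4, 0.8], [0.6, -0.4], [0.3, 0.4], [0.0, 0.2], [0.1, -0.1], [-0.9, -3.7], [1.0, -3.2]]
latch 0.2699999999999999
latch 0.24999999999999992
```

```bash
python3 - <<'E'
from fit import *
c=viewer.camera("top"); s=viewer.camera("side")
T=lambda x,y:(x/6+195-.5,y/6+165-.5); S=lambda x,y:(x/5+210-.5,y/5+155-.5)
D=[(c,T(178,150),1,1,1),(c,T(575,168),1,1,-1),(c,T(567,275),1,-1,-1),(c,T(170,245),1,-1,1),
(c,T(188,88),0,-1,1),(c,T(572,115),0,-1,-1),
(s,S(137,95),1,-1,1),(s,S(213,80),1,1,1),(s,S(238,262),1,1,-1),(s,S(140,278),1,-1,-1),(s,S(268,122),0,-1,1),(s,S(290,300),0,-1,-1)]
f=lambda p:np.concatenate([proj(d[0],stone(p,*d[2:]))[0]-d[1] for d in D])
r=least_squares(f,[.54,0,-.05,1.9],loss='soft_l1',f_scale=.5); print(r.x,r.cost); print(f(r.x).reshape(-1,2).round(1).tolist())
p=r.x
for cc,uv in((c,T(712,214)),(s,S(211,350))):
    e=lambda a:np.linalg.norm(proj(cc,np.array([p[0],p[1],0])+Rz(p[2])@np.array([0,-.142-.013*np.cos(a)-.066*np.sin(a),.045+.066*np.cos(a)-.013*np.sin(a)]))[0]-uv)
    best=min(np.arange(0,.6,.01),key=e); print("latch",best,e(best))
E
```

```text
[ 0.5403 -0.005  -0.0829  1.8684] 5.5408774156195175
[[-0.4, -0.5], [0.2, 1.0], [0.3, -0.2], [0.0, 0.2], [0.1, 0.6], [0.5, 0.4], [0.2, 0.4], [0.1, -0.3], [-1.1, -4.0], [0.9, -3.0], [-0.0, 1.1], [1.0, -0.7]]
latch 0.25 0.673282086043924
latch 0.24 0.4815317569368919
```

Fit result: hone at (0.540, -0.005) with yaw -4.8°, drum at about 1.87 rad, latch at about 0.3 rad. I'll shut the fingers and turn the tool to the hone's yaw.

```bash
python3 -m inch '[[[0,0,0,0,0,0,10],[0,0,0,0,0,0,10]]]' 30; python3 -c "
from workcell import bot;o=bot.get_obs();print(o['q'],o['tcp_rot'])"
```

```text
time: 1.1
ee_pos: [0.1661, 0.5243, 0.2313]
tcp_rot: [-180.0, -0.0, 142.1]
wrist_force: [-0.4, 0.2, -0.0]
opening: 0.0516
grasp_force: 0.0
[7.24219579e+01 4.97876917e+00 1.00788209e+01 9.51012494e+01
 1.10968064e-03 1.10326756e+02] [-1.79998491e+02 -6.24520945e-04  1.42095202e+02]
```

```bash
python3 -m inch '[[[0,0,0,0,0,0,-10],[0,0,0,0,0,0,-10],[0,0,0,0,0,0,-10],[0,-40,-40,0,0,0,-3.2],[0,-40,-40,0,0,0,0],[0,-40,-40,0,0,0,0],[0,-40,-40,0,0,0,0],[0,-40,-40,0,0,0,0]]]' ; python3 -c "
from workcell import bot;o=bot.get_obs();print(o['q'],o['tcp_rot'])"
```

```text
time: 2.1
ee_pos: [0.3487, 0.3061, 0.2315]
tcp_rot: [180.0, 0.0, 175.6]
wrist_force: [0.3, 0.9, -0.5]
opening: 0.0
grasp_force: 0.0
[ 4.12823578e+01 -6.77690377e+00 -1.50327136e+00  9.52316318e+01
 -2.42641839e-03  4.56467617e+01] [1.79971664e+02 3.10967710e-02 1.75635587e+02]
```

```bash
python3 -m inch '[[[0,-36,-42,0,0,0,0.3],[0,-36,-42,0,0,0,0],[0,-36,-42,0,0,0,0],[0,-36,-42,0,0,0,0],[0,-36,-42,0,0,0,0],[0,-36,-42,0,0,0,0],[0,-37,-42,0,0,0,0],[0,0,0,0,0,0,0]]]' ; cat > st.py <<'E'
from fit import *
o=bot.get_obs(); p=np.array(o["ee_pos"]); O=np.array([.5403,-.005,.08])
print("hone-frame rel axle mm",(Rz(-.0829).T@(p-O)*1000).round(1),"F",(Rz(-.0829).T@np.array(o["wrist_force"])).round(1),"rot",np.array(o["tcp_rot"]).round(1),"t",round(float(o["time"]),2))
E
python3 st.py
```

```text
time: 3.1
ee_pos: [0.5775, -0.0088, 0.2299]
tcp_rot: [-180.0, -0.1, 175.1]
wrist_force: [-0.5, 0.5, -0.9]
opening: -0.0001
grasp_force: 0.0
hone-frame rel axle mm [ 37.4  -0.7 149.9] F [-0.5  0.4 -0.9] rot [-180.    -0.1  175.1] t 3.1
```

```bash
python3 -m inch '[[[0,0,0,35,0,0,0],[0,0,0,35,0,0,0],[0,0,0,25,0,0,0],[0,0,0,15,0,0,0],[0,0,0,8,0,0,0],[0,0,0,6,0,0,0],[0,0,0,0,0,0,0]]]' ; python3 st.py
```

```text
time: 3.98
ee_pos: [0.5763, -0.0058, 0.1075]
tcp_rot: [180.0, 0.0, 175.3]
wrist_force: [0.5, 0.0, -0.0]
opening: -0.0
grasp_force: 0.0
hone-frame rel axle mm [36.   2.2 27.5] F [ 0.5  0.1 -0. ] rot [180.    0.  175.3] t 3.98
```

```bash
python3 -m inch '[[[0,6,0,-1.5,0,0,0],[0,6,0,-4,0,0,0],[0,5.5,0,-3.5,0,0,0],[0,6,0,-1.5,0,0,0],[0,6,0,-1.5,0,0,0],[0,6.4,0,0.5,0,0,0],[0,6.4,0,0.5,0,0,0],[0,0,0,0,0,0,0]]]' ; python3 st.py; python3 - <<'E'
from h import *
c=viewer.camera("top"); s=viewer.camera("side")
a=cv2.resize(c["pixels"][165:240,195:325],None,fx=4,fy=4); b=cv2.resize(s["pixels"][120:260,200:300],None,fx=4,fy=4)
z=np.zeros((560,520,3),np.uint8); z[:300]=a; cv2.imwrite("pics/a1.png",cv2.resize(np.hstack([z,b]),(800,487))[:,:,::-1])
E
```

```text
time: 4.97
ee_pos: [0.5329, -0.0023, 0.118]
tcp_rot: [-180.0, -0.1, 175.3]
wrist_force: [0.0, 0.1, -1.1]
opening: 0.0002
grasp_force: 0.0
hone-frame rel axle mm [-7.6  2.  38. ] F [ 0.   0.1 -1.1] rot [-180.    -0.1  175.3] t 4.97
```

View pics/a1.png

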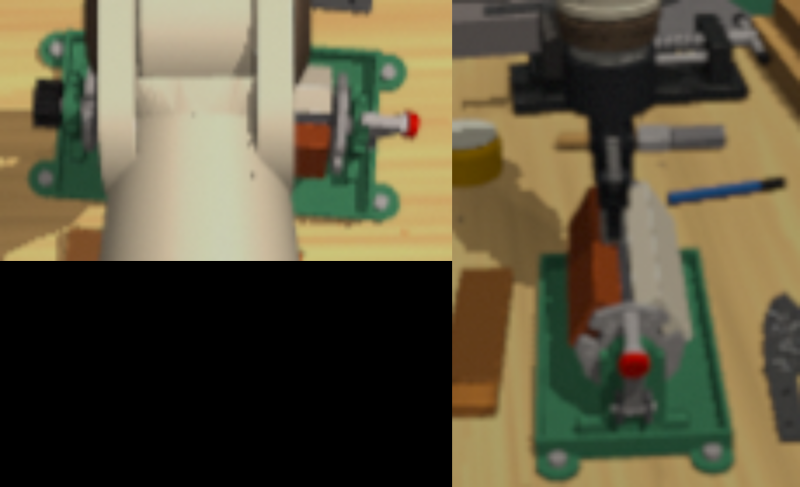

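The side view shows the finger in the white/brown groove, which is now on top at (612, 230), with brown at left and white at right. The drum follows the finger, so I'll keep going along the arc.

```bash
python3 -m inch '[[[0,5.3,0,2,0,0,0],[0,5.3,0,2.3,0,0,0],[0,5,0,4.3,0,0,0],[0,5,0,4.4,0,0,0],[0,5.4,0,3.3,0,0,0],[0,5.4,0,3.3,0,0,0],[0,2,0,2.5,0,0,0],[0,0,0,0,0,0,0]]]' ; python3 st.py; python3 - <<'E'
from h import *
s=viewer.camera("side")
b=cv2.resize(s["pixels"][140:260,200:300],None,fx=5,fy=5,interpolation=cv2.INTER_CUBIC)
cv2.imwrite("pics/a2.png",b[:,:,::-1])
E
```

```text
time: 6.08
ee_pos: [0.5001, 0.0003, 0.0957]
tcp_rot: [-180.0, -0.1, 175.3]
wrist_force: [-0.5, -0.0, 2.3]
opening: 0.0003
grasp_force: 0.8
hone-frame rel axle mm [-40.5   2.   15.7] F [-0.5 -0.1  2.3] rot [-180.    -0.1  175.3] t 6.08
```

View pics/a2.png

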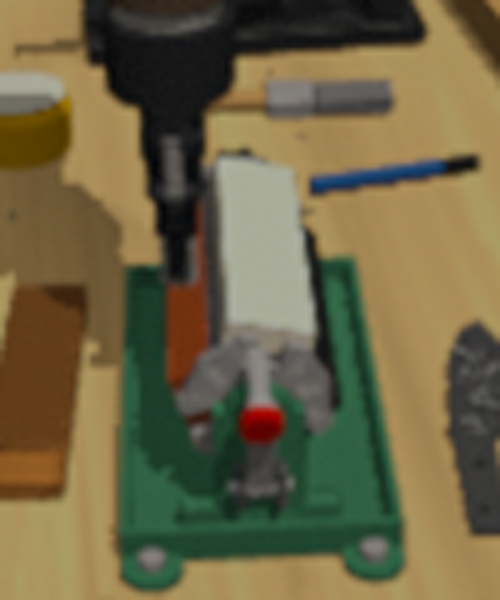

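White is nearly on top in the side view, with its face around (265, 250) and the finger pressing on brown's side at (180, 270). I work out about 0.1 rad still to go.

```bash
python3 -m inch '[[[0,1,0,1.5,0,0,0],[0,1,0,1.5,0,0,0],[0,0,0,1,0,0,0],[0,0,0,0,0,0,0]]]' ; python3 st.py
```

```text
time: 6.62
ee_pos: [0.4983, 0.0005, 0.0916]
tcp_rot: [-180.0, -0.1, 175.3]
wrist_force: [-0.3, -0.4, 0.2]
opening: 0.0002
grasp_force: 0.1
hone-frame rel axle mm [-42.3   2.   11.6] F [-0.2 -0.4  0.2] rot [-180.    -0.1  175.3] t 6.62
```

```bash
python3 -m inch '[[[0,3,0,-20,0,0,0],[0,0,0,-40,0,0,0],[0,0,0,-40,0,0,0],[0,-9,-50,0,0,0,0],[0,-9,-50,0,0,0,0],[0,-9,-50,0,0,0,0],[0,-9,-50,0,0,0,0],[0,-9,-32,0,0,0,0]]]' ; python3 st.py;  python3 - <<'E'
from fit import *
c=viewer.camera("top"); s=viewer.camera("side")
for cc,n in((c,"top"),(s,"side")):
    r=finder.mark_of(n,"fine_face"); print(n,[(np.array(x["position"]),round(x["conf"],2)) for x in r[:1]])
z=[]
for cc,x0,y0 in((c,195,165),(s,200,135)):
    t=np.ascontiguousarray(cv2.resize(cc["pixels"][y0:y0+110,x0:x0+130],None,fx=6,fy=6,interpolation=cv2.INTER_CUBIC)[:, :, ::-1])
    P=[stone([.5403,-.005,-.0829,0],0,*k) for k in((1,1),(1,-1),(-1,-1),(-1,1))]
    cv2.polylines(t,[((proj(cc,P)-[x0,y0]+.5)*6).astype(int)],True,(255,0,255),1); z.append(t[:600])
cv2.imwrite("pics/a3.png",cv2.resize(np.hstack(z),(800,330)))
E
```

```text
time: 7.62
ee_pos: [0.5213, -0.2363, 0.1915]
tcp_rot: [180.0, -0.1, 175.2]
wrist_force: [0.2, -0.1, 0.4]
opening: -0.0004
grasp_force: 0.0
hone-frame rel axle mm [   0.2 -232.1  111.5] F [ 0.2 -0.1  0.4] rot [180.   -0.1 175.2] t 7.62
top [(array([257.2, 199.1]), 0.89)]
side [(array([251.8, 189.7]), 0.66)]
```

View pics/a3.png

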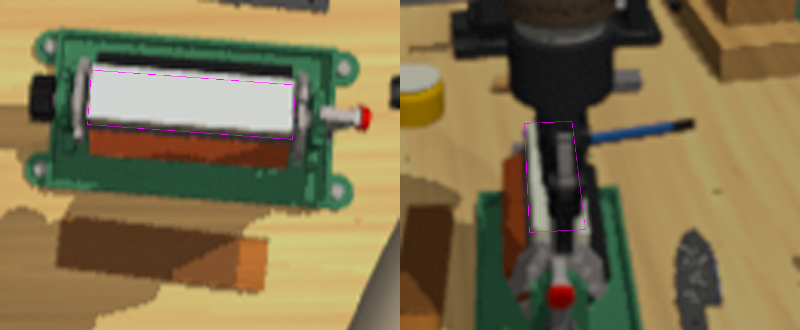

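White is on top in both views: in the top view its face runs from (88, 65) to (295, 135), within about 1 px of the level overlay. The latch knob at (363, 117) is still leaning out, so I'll lower the fingers outside it and push toward the drum.

```bash
python3 -m inch '[[[0,0,0,35,0,0,0],[0,0,0,35,0,0,0],[0,0,0,21,0,0,0],[0,0,15,0,0,0,0],[0,0,10,0,0,0,0],[0,0,6,0,0,0,0],[0,0,4,0,0,0,0],[0,0,0,0,0,0,0]]]' ; python3 st.py
```

```text
time: 8.82
ee_pos: [0.5248, -0.1991, 0.1016]
tcp_rot: [-180.0, 0.0, 175.3]
wrist_force: [0.6, -0.4, 0.6]
opening: -0.0004
grasp_force: 0.0
hone-frame rel axle mm [   0.6 -194.7   21.6] F [ 0.7 -0.3  0.6] rot [-180.     0.   175.3] t 8.82
```

```bash
python3 -m inch '[[[0,0,3,0,0,0,0],[0,0,3,0,0,0,0],[0,0,3,0,0,0,0],[0,0,3,0,0,0,0],[0,0,0,0,0,0,0]]]' ; python3 st.py; python3 -m inch '[[[0,0,3,0,0,0,0],[0,0,3,0,0,0,0],[0,0,2,0,0,0,0],[0,0,0,0,0,0,0]]]' ; python3 st.py
```

```text
time: 9.45
ee_pos: [0.5256, -0.1871, 0.1012]
tcp_rot: [180.0, 0.0, 175.3]
wrist_force: [-0.0, -0.8, 0.1]
opening: -0.0002
grasp_force: 0.4
hone-frame rel axle mm [   0.4 -182.7   21.2] F [ 0.  -0.8  0.1] rot [180.    0.  175.3] t 9.45
time: 9.95
ee_pos: [0.5261, -0.1819, 0.1017]
tcp_rot: [-179.7, 0.0, 175.2]
wrist_force: [-2.8, -16.5, 2.8]
opening: -0.0003
grasp_force: 8.3
hone-frame rel axle mm [   0.4 -177.4   21.7] F [ -1.4 -16.7   2.8] rot [-179.7    0.   175.2] t 9.95
```

The push stopped at 17 N. I'll check whether the latch is home or has struck the disc.

```bash
python3 -m inch '[[[0,0,-6,0,0,0,0],[0,0,-30,0,0,0,0],[0,0,-30,0,0,0,0],[0,0,0,0,0,0,0]]]' >/dev/null; python3 - <<'E'
from fit import *
c=viewer.camera("top")
hsv=cv2.cvtColor(c["pixels"],cv2.COLOR_RGB2HSV)
red=(cv2.inRange(hsv,(0,170,120),(6,255,255))|cv2.inRange(hsv,(172,170,120),(180,255,255)))
red[:, :298]=0; red[:,330:]=0; red[:190]=0; red[215:]=0
yx=np.argwhere(red)
if len(yx):
    r=yx.mean(0)[::-1]; print("red",r,len(yx))
    for a in(0,.08,.15,.2,.3): print(a,proj(c,np.array([.5403,-.005,0])+Rz(-.0829)@np.array([0,-.142-.009*np.cos(a)-.066*np.sin(a),.045+.066*np.cos(a)-.009*np.sin(a)]))[0])
x0,y0=205,170
t=np.ascontiguousarray(cv2.resize(c["pixels"][y0:y0+65,x0:x0+115],None,fx=7,fy=7,interpolation=cv2.INTER_CUBIC)[:, :, ::-1])
for th,col in((0,(255,0,255)),):
    P=[stone([.5403,-.005,-.0829,th],k,*q) for k in(0,) for q in((1,1),(1,-1),(-1,-1),(-1,1))]
    cv2.polylines(t,[((proj(c,P)-[x0,y0]+.5)*7).astype(int)],True,col,1)
cv2.imwrite("pics/a4.png",t)
E
```

```text
red [310.0714 199.2143] 14
0 [306.6679 200.1756]
0.08 [308.366  200.3292]
0.15 [309.8121 200.4755]
0.2 [310.8175 200.5862]
0.3 [312.7473 200.8218]
```

View pics/a4.png

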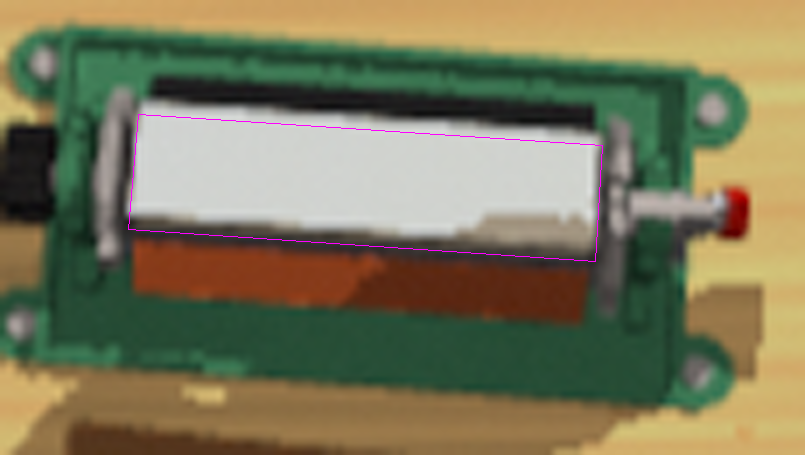

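The latch sits at about 0.15 rad (red knob at column 310), so it struck the disc. White's top edge is about 1.5 px to the +x side, so the drum is just short of its detent. I'll press brown's side down further while watching the force, then draw the latch open again before closing it.

```bash
python3 -m inch '[[[0,0,0,-45,0,0,0],[0,0,0,-45,0,0,0],[0,11,60,0,0,0,0],[0,11,60,0,0,0,0],[0,11,60,0,0,0,0],[0,11,60,0,0,0,0],[0,0,0,35,0,0,0],[0,0,0,35,0,0,0]]]' >/dev/null; python3 st.py; python3 -m inch '[[[0,0,0,15,0,0,0],[0,0,0,8,0,0,0],[0,0,0,0,0,0,0]]]' >/dev/null; python3 st.py
```

```text
hone-frame rel axle mm [-44.2   1.2  40.7] F [1.1 0.2 0.5] rot [180.    0.1 175.5] t 11.5
hone-frame rel axle mm [-43.7  -1.   18.6] F [-0.3  0.4  0.1] rot [180.    0.  175.3] t 11.88
```

```bash
for i in 1; do python3 -m inch '[[[0,0,0,4,0,0,0],[0,0,0,3,0,0,0],[0,0,0,0,0,0,0]]]' >/dev/null; python3 st.py; python3 -m inch '[[[0,0,0,1.5,0,0,0],[0,0,0,0,0,0,0]]]' >/dev/null; python3 st.py; python3 -m inch '[[[0,0,0,1,0,0,0],[0,0,0,0,0,0,0]]]' >/dev/null; python3 st.py; done
```

```text
hone-frame rel axle mm [-43.8  -1.1  11.2] F [0.  0.7 0. ] rot [-180.     0.   175.3] t 12.25
hone-frame rel axle mm [-43.9  -1.    9.6] F [ 0.1 -0.4 -0.2] rot [180.   -0.  175.3] t 12.5
hone-frame rel axle mm [-43.9  -1.    8.6] F [ 0.6  0.4 -0.2] rot [180.   -0.  175.3] t 12.75
```

```bash
python3 -m inch '[[[0,0,0,1,0,0,0],[0,0,0,0,0,0,0]]]' >/dev/null; python3 st.py; python3 -m inch '[[[0,0,0,1,0,0,0],[0,0,0,0,0,0,0]]]' >/dev/null; python3 st.py;python3 -m inch '[[[0,0,0,1,0,0,0],[0,0,0,0,0,0,0]]]' >/dev/null; python3 st.py
```

```text
hone-frame rel axle mm [-43.8  -0.9   7.7] F [-0.6  0.9  0.1] rot [180.    0.  175.3] t 13.0
hone-frame rel axle mm [-43.7  -1.    7.2] F [-0.7 -0.5  4.6] rot [180.    0.  175.3] t 13.25
hone-frame rel axle mm [-43.7  -1.    6.8] F [-4.7 -0.7 10.1] rot [180.    0.1 175.3] t 13.5
```

```bash
python3 -m inch '[[[0,2,0,-15,0,0,0],[0,0,0,-40,0,0,0],[0,0,0,-60,0,0,0],[0,-11,-60,0,0,0,0],[0,-11,-60,0,0,0,0],[0,-11,-60,0,0,0,0],[0,-11,-60,0,0,0,0],[0,0,0,0,0,0,0]]]' >/dev/null; python3 st.py; python3 - <<'E'
from fit import *
c=viewer.camera("top"); np.save("top_new.npy",c["pixels"])
T=lambda x,y:(x/7+205-.5,y/7+170-.5)
D=[(T(140,100),0,1,1),(T(602,130),0,1,-1),(T(596,250),0,-1,-1),(T(128,218),0,-1,1),(T(133,290),1,1,1),(T(583,323),1,1,-1),(T(152,77),2,-1,1),(T(595,104),2,-1,-1)]
f=lambda p:np.concatenate([proj(c,stone(p,*d[1:]))[0]-d[0] for d in D])
r=least_squares(f,[.54,0,-.05,0],loss='soft_l1',f_scale=.5); print(r.x,r.cost); print(f(r.x).reshape(-1,2).round(1).tolist())
# sub-pixel edge rows at a mid column, old (a4.png) vs new
new=np.ascontiguousarray(cv2.resize(c["pixels"][170:235,205:320],None,fx=7,fy=7,interpolation=cv2.INTER_CUBIC)[:,:,::-1])
old=cv2.imread("pics/a4.png")
cv2.imwrite("pics/a5.png",new)
for X in(200,300):
  for im in(old,new):
    g=im[60:330,X-30:X+30].astype(float).mean(1).sum(1); print(X,(g[::6]/3).astype(int).tolist())
E
```

```text
hone-frame rel axle mm [  -1.7 -244.5  120.2] F [-0.5 -0.2 -0.3] rot [-180.    -0.   175.1] t 14.5
[ 0.5416 -0.0044 -0.0823  0.1052] 0.7211049721249927
[[-0.2, 0.3], [-0.1, 0.4], [-0.1, -0.5], [-0.1, -0.4], [-0.2, 0.6], [0.3, 0.2], [0.1, -0.5], [0.3, -0.2]]
200 [80, 91, 80, 52, 32, 26, 30, 65, 158, 204, 204, 208, 208, 208, 208, 208, 208, 208, 208, 208, 208, 208, 208, 208, 209, 208, 182, 122, 61, 81, 51, 61, 70, 73, 73, 73, 72, 72, 74, 72, 61, 52, 55, 55, 55]
200 [80, 88, 72, 42, 29, 30, 30, 29, 36, 130, 194, 211, 209, 208, 208, 208, 208, 208, 208, 208, 208, 209, 208, 208, 208, 208, 211, 202, 155, 79, 50, 46, 48, 55, 64, 68, 67, 67, 68, 69, 62, 53, 55, 55, 55]
300 [50, 73, 88, 82, 57, 34, 27, 31, 54, 143, 200, 201, 208, 208, 208, 208, 208, 208, 208, 208, 208, 208, 208, 208, 208, 210, 207, 184, 131, 69, 81, 49, 58, 70, 74, 72, 72, 73, 72, 73, 72, 65, 54, 56, 56]
300 [50, 73, 86, 75, 46, 29, 30, 31, 30, 25, 114, 192, 213, 209, 209, 209, 209, 209, 208, 209, 209, 209, 209, 209, 209, 209, 209, 210, 205, 169, 92, 52, 46, 48, 52, 62, 67, 67, 67, 68, 69, 63, 54, 56, 56]
```

View pics/a5.png

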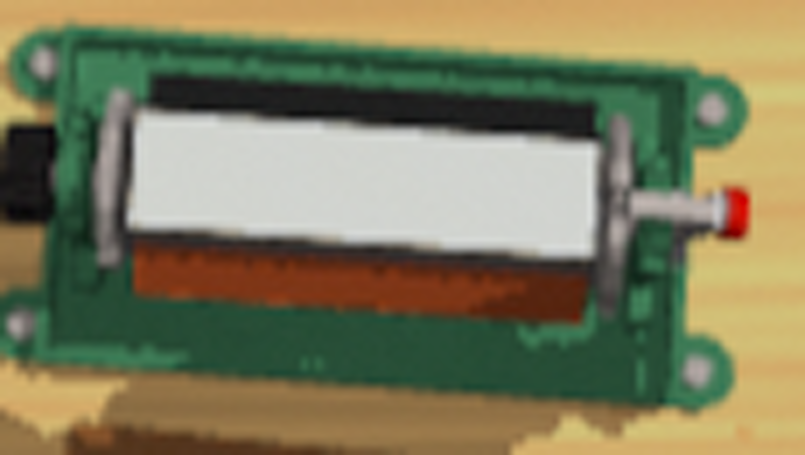

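White's top edge has moved down by about 1.2 px, which puts the drum at about 0.02 rad, in the detent. The knob at (735, 213) is still at 0.15 rad, so I'll turn the tool 90°, grip the knob and draw the latch open.

```bash
python3 -m inch '[[[60,0,0,0,0,0,10],[60,0,0,0,0,0,10],[60,0,0,0,0,0,10],[60,0,0,0,0,0,10],[60,0,0,0,0,0,10],[60,0,0,0,0,0,10],[60,0,0,0,0,0,10],[60,0,0,0,0,0,10]]]' 20 >/dev/null; python3 -m inch '[[[60,0,0,0,0,0,10],[60,40,0,0,0,0,0],[60,43,2,0,0,0,0],[60,0,0,40,0,0,0],[60,0,0,0,0,0,0]]]'; python3 st.py
```

```text
time: 16.18
ee_pos: [0.5262, -0.1604, 0.1588]
tcp_rot: [-179.8, -0.1, 85.5]
wrist_force: [0.1, 0.2, -0.1]
opening: 0.0513
grasp_force: 0.0
hone-frame rel axle mm [  -1.2 -156.1   78.8] F [ 0.1  0.2 -0.1] rot [-179.8   -0.1   85.5] t 16.18
```

```bash
python3 -m inch '[[[60,-7,2,0,0,0,0],[60,0,0,25,0,0,0],[60,0,0,20,0,0,0],[60,0,0,12,0,0,0],[60,0,0,5,0,0,0],[60,0,0,0,0,0,0]]]'>/dev/null; python3 st.py; python3 -m inch '[[[0,0,0,0,0,0,0],[0,0,0,0,0,0,0],[0,0,0,0,0,0,0],[0,0,0,0,0,0,0]]]' 20;python3 st.py
```

```text
hone-frame rel axle mm [   2.6 -165.1   19.3] F [-0.1  0.4 -0.3] rot [180.    0.   85.3] t 16.93
time: 17.42
ee_pos: [0.5276, -0.1698, 0.0996]
tcp_rot: [-179.9, 0.1, 85.3]
wrist_force: [-10.8, -0.7, 8.0]
opening: 0.0229
grasp_force: 19.5
hone-frame rel axle mm [   0.9 -165.3   19.6] F [-10.7  -1.6   8. ] rot [-179.9    0.1   85.3] t 17.43
```

```bash
python3 -m inch '[[[0,-4,-0.8,1,0,0,0],[0,-4,-0.5,1.6,0,0,0],[0,-4,0,1.7,0,0,0],[0,-4,0,2,0,0,0],[0,0,0,0,0,0,0]]]'>/dev/null; python3 st.py; python3 -m inch '[[[60,0,0,0,0,0,0],[60,0,0,0,0,0,0],[60,0,0,0,0,0,0],[60,0,0,-30,0,0,0],[60,0,0,-35,0,0,0],[0,-40,0,-20,0,0,0],[0,-40,0,0,0,0,0],[0,0,0,0,0,0,0]]]'>/dev/null;python3 st.py; python3 - <<'E'
from fit import *
c=viewer.camera("top")
hsv=cv2.cvtColor(c["pixels"],cv2.COLOR_RGB2HSV)
red=(cv2.inRange(hsv,(0,170,120),(6,255,255))|cv2.inRange(hsv,(172,170,120),(180,255,255)))
red[:, :298]=0; red[:,330:]=0; red[:190]=0; red[215:]=0
yx=np.argwhere(red); print("red",yx.mean(0)[::-1],len(yx),"(0.2:310.8 0.3:312.7 0.15:310)")
new=cv2.resize(c["pixels"][170:235,205:320],None,fx=7,fy=7,interpolation=cv2.INTER_CUBIC)
for X in(200,300): print(X,new[60:330,X-30:X+30].astype(float).mean(1).mean(1)[::6].astype(int).tolist())
E
```

```text
hone-frame rel axle mm [   0.8 -181.4   12.4] F [-3.8 -2.3  2.8] rot [-180.     0.    85.3] t 18.05
hone-frame rel axle mm [   1.2 -263.    97.3] F [-0.2  0.4 -0.1] rot [180.    0.   85.2] t 19.05
red [315.6 200. ] 5 (0.2:310.8 0.3:312.7 0.15:310)
200 [80, 88, 72, 42, 29, 30, 30, 30, 36, 129, 194, 211, 209, 208, 208, 208, 208, 208, 208, 208, 208, 208, 208, 208, 208, 208, 212, 202, 155, 78, 49, 47, 49, 55, 64, 68, 67, 67, 68, 69, 61, 53, 55, 55, 55]
300 [50, 73, 86, 75, 46, 29, 30, 30, 30, 25, 113, 192, 213, 209, 208, 208, 208, 208, 208, 208, 208, 208, 208, 208, 208, 208, 208, 210, 205, 169, 93, 52, 45, 48, 51, 61, 67, 67, 67, 68, 69, 64, 54, 56, 56]
```

```bash
python3 -m inch '[[[0,0,-1,40,0,0,0],[0,0,0,35,0,0,0],[0,0,0,9,0,0,0],[0,25,0,0,0,0,0],[0,20,0,0,0,0,0],[0,12,0,0,0,0,0],[0,6,0,0,0,0,0],[0,0,0,0,0,0,0]]]'>/dev/null;python3 st.py; python3 -m inch '[[[0,6,0,0,0,0,0],[0,6,0,0,0,0,0],[0,4,0,0,0,0,0],[0,4,0,0,0,0,0],[0,3,0,0,0,0,0],[0,0,0,0,0,0,0]]]'>/dev/null;python3 st.py
```

```text
hone-frame rel axle mm [   0.3 -197.7   13.7] F [ 0.3 -0.5  0.2] rot [180.    0.   85.4] t 20.1
hone-frame rel axle mm [  -0.  -174.5   13.3] F [-0.3  0.   0.4] rot [-180.    -0.    85.3] t 20.85
```

```bash
python3 -m inch '[[[0,3,0,0,0,0,0],[0,3,0,0,0,0,0],[0,2,0,0,0,0,0],[0,0,0,0,0,0,0]]]'>/dev/null;python3 st.py; python3 -m inch '[[[0,2,0,0,0,0,0],[0,2,0,0,0,0,0],[0,0,0,0,0,0,0]]]'>/dev/null;python3 st.py
```

```text
hone-frame rel axle mm [   0.  -166.6   13.3] F [-0.2  0.   0. ] rot [-180.    -0.    85.3] t 21.35
hone-frame rel axle mm [   0.1 -164.6   13.5] F [  0.2 -11.9   0.3] rot [180.    0.2  85.2] t 21.73
```

```bash
python3 -m inch '[[[0,1.5,0,0,0,0,0],[0,0,0,0,0,0,0]]]'>/dev/null;python3 st.py; python3 -m inch '[[[0,-10,0,0,0,0,0],[0,-40,0,0,0,0,0],[0,-40,0,-20,0,0,0],[0,0,0,-50,0,0,0],[0,0,0,0,0,0,0],[0,0,0,0,0,0,0]]]'>/dev/null; python3 - <<'E'
from fit import *
c=viewer.camera("top");s=viewer.camera("side")
hsv=cv2.cvtColor(c["pixels"],cv2.COLOR_RGB2HSV)
red=(cv2.inRange(hsv,(0,170,120),(6,255,255))|cv2.inRange(hsv,(172,170,120),(180,255,255)))
red[:, :298]=0; red[:,330:]=0; red[:190]=0; red[215:]=0
yx=np.argwhere(red); print("red",yx.mean(0)[::-1],len(yx),"0:306.7 0.08:308.4")
a=cv2.resize(c["pixels"][165:235,200:320],None,fx=5,fy=5,interpolation=cv2.INTER_CUBIC); cv2.imwrite("pics/a6.png",a[:,:,::-1])
E
```

```text
hone-frame rel axle mm [   0.  -164.4   13.5] F [ -0.  -18.3  -0.3] rot [180.    0.4  85.2] t 21.98
red [306.0714 199.1429] 14 0:306.7 0.08:308.4
```

View pics/a6.png

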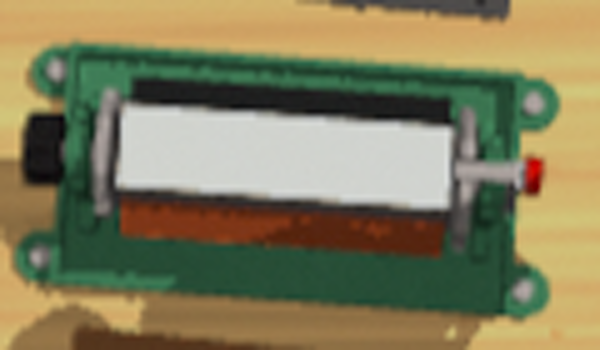

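The white stone is level on top. The latch knob at (533, 175) is fully home: its column is 306.1, against 306.7 predicted for 0 rad. The arm is clear of everything.

```bash
python3 -c "
from workcell import bot;print(bot.job_done())"
```

```text
the job is handed in; nothing more can be done
None
```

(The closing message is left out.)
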